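# Line up a wax block under the tissue punch and set the hold-down screw

## Robot

A 6-joint arm with a two-finger parallel gripper is mounted at the origin on the work surface. World frame = base frame: x ahead of the robot, y to its left, z up, the work surface at z = 0. Lengths are in mm, angles in rad, forces in N, time in s.
With the tool pointing down it reaches from about 300 to 775 mm from the base axis. Payload 14.6 kg.
Tool frame: the origin (TCP) lies at the very end of the fingers, on their centre line; the grasp point (between the pads) lies 19 mm behind it; z points along the fingers, y is the line along which they close (so a half turn about z gives the same grasp; the last joint's range is limited). The gripper opens to 94 mm and grips with 3 to 60 N. Pads are 16 mm wide; open, the fingers measure 119 mm over their backs; the gripper's body (75 mm by 177 mm) begins 78 mm behind the grasp point.
Start: joints at [1.19, 0.3, 1.521, -0, 1.321, -0.067], TCP at [169.769, 523.133, 205.446] pointing down, gripper open.
Joint ranges: [-3.03, 3.03], [-0.79, 2.21], [0.23, 2.52], [-1.04, 4.18], [0, 3.07], [-2.55, 2.55]. Speed limits (rad/s): [2.22, 2.22, 2.57, 3.14, 3.14, 3.14].

## Interface

Orientations are given as [roll, pitch, yaw] about the fixed x, y, z axes, in that order (R = Rz(yaw) Ry(pitch) Rx(roll)).
In Python, from cell import manip, camera, get_calibration gives the robot as it stands. The module is installed in compiled form; this text tells all that it offers.
- The arm moves only by the tool jog_arm, never from a script. Its argument "plan" is one flat list of numbers, 6 for each row, row after row: the shift along the world's x, y, z in m, then the turn, a rotation vector about the world's x, y, z in degrees. A call has 1 to 20 rows; each row is the pose to reach, as a shift and turn from the pose commanded when the call began; what a row does not reach only later rows make up. A row lasts 1/10 s, in which the tool goes at most 50 mm and 8.59 degrees, less where a joint would pass 70% of its speed; a pose out of reach is approached as far as the arm can. A call with a gripper value outside its range is refused whole. "claw" is the finger opening in m, from 0 to 0.094, set as the call begins (left out, the last holds). The fingers move at their own pace and stop on an object; "force" is the grip in N (left out, the last holds). Time passes only in rows, so rows that repeat a pose let the fingers close. It gives the time, the measured TCP pose, the force, the opening and the grip force at its end, in the units of the state.
- manip.read_state(): the state, without advancing time (a new reading comes with each control period).
- camera(name): name is "scene" or "side" or "wrist"; returns (picture, depth): 400x640x3 uint8, red, green, blue; 400x640 float32, mm along the optical axis (not along the pixel's ray), 0 where there is no reading.
- get_calibration(name): a dict with "fx", "fy", "cx", "cy" (pixels), "origin" and "attitude" of the camera in the world. Camera axes: x right, y down, z forward; pixel columns grow to the right and rows downward; lengths in mm; the calibration is good to about 2 mm. A picture is of the moment at which its call begins: read the wrist's pose just before it. get_calibration takes no time and is no camera call; for the wrist camera it gives the pose at the moment of the call.
- manip.sign_off(): hands the job in; it is judged then, once.
The state is a dict: "clock": time; "joints": joint angles; "qd": joint speeds; "effort": joint torques, N m; "eef_pos": TCP position; "eef_rot": TCP orientation; "wrist_force": force on the tool from outside, world axes, zero at the start; "moment": the same for the moment, N m; "finger_gap": finger opening in mm; "finger_force": force on a finger pad.
Only numpy, scipy, OpenCV 4.12 (cv2) and the standard library are available. Lean on these libraries where they do the work, as an engineer would, in place of code of your own. Each camera call takes 0.05 s, during which the arm holds its last target. There are 200 camera calls.

## Task

On the tissue punch, slide the block carrier flat along the work plate by its blue rib until the red ink dot on the wax block is right under the needle, without knocking the needle. Then set the hold-down: turn the brass thumbscrew clockwise until it seats on the carrier, and back it off a quarter turn so the carrier stays free to slide but cannot lift with the needle. Finish still gripping the thumbscrew at that setting, so that it cannot turn while I tighten its lock nut, with the dot still under the needle and the jar, bottle and slide box left alone.

Things in the scene. Friction and masses are not known exactly. Their poses are not given: they have to be found in the camera images.
- press: the white tissue punch, fixed on the bench: base 280 (its x) x 340 mm (y), steel work plate on it 20 mm above the bench. Origin on the bench below the needle, x away from the column. Column 135 mm high at x -128 mm, 130 mm wide (y) over its knobs; a 26 mm wide arm, 87 to 105 mm up, runs from it to the needle head at x 0 (cap top 129 mm). Hold-down post at y -138 mm, its arm 54 to 69 mm up
- punch: the hollow punch needle, 2.6 mm thick, steel in a brass chuck, under the head; fixed to the press, fragile. Origin at the needle's tip, 50 mm above the bench and 5.5 mm higher than the dot; z up
- carrier: loose black carrier plate lying on the work plate, 80 mm (its x) by 205 mm (its y, -100 to +105 mm), 6 mm thick, 0.3 to 0.65 kg. Origin on its underside below the middle of the wax block (25 x 36 mm, top 24 mm above the underside, in a yellow cassette). z up, y from the block to the blue rib. Starts 30 to 65 mm out towards the press's +y; slides in under the needle and the raised pad with 1 mm or more to spare
- dot (a point): centre of the red ink dot, 10 mm across, on top of the wax block: x 3, y -6, z 24.5 mm in the carrier's frame
- grip_rib (a point): middle of the top of the carrier's blue upright grip rib, 12 mm thick (carrier's x), 36 mm long (y), standing 28 mm above the carrier plate: x 0, y 85, z 34 mm in the carrier's frame. Grip it across the 12 mm from above; 30 mm free on both sides
- thumbscrew: hold-down screw at x 0, y -75 mm of the press. Flat brass wing 40 mm long (its x), 10 mm thick (y), 28 mm high, turns with it, to be gripped across the 10 mm from above. Origin in the middle of the wing, 100 mm above the bench when seated, 4 mm a turn higher when backed off; z up. Loose 19 mm lock nut 24 to 30 mm below it; 20 mm rubber pad at the foot comes down on the carrier
- screw_turn (a joint): rotation of the thumbscrew in rad: 0 = seated (hard stop, pad pressed on the carrier plate), growing as it is backed off counterclockwise seen from above; a quarter turn is 1.57. Starts 1.9 to 2.95 out; turns against a light drag of about 0.06 N m and stays where it is left
- specimen_jar: bystander: clear specimen jar with a white lid, 82 mm across, 87 mm high, on the bench near the press; origin at the centre of its underside
- slide_box: bystander: blue slide box 90 x 100 x 34 mm on the bench near the press; origin at the centre of its underside
- ink_bottle: bystander: small ink bottle with a red cap, 44 mm across, 75 mm high, on the bench near the press; origin at the centre of its underside
Not all that is in view belongs to the job. Of the things that look like the carrier, the smallest one is meant.

How it is judged:
By the outcome, as a careful person would: the job done as asked, in the order asked, and still so for the second after the job is handed in, while the arm keeps its last pose, push and grip.
It also fails if it takes over 72 s, if anything falls off the work surface, if the arm or the gripper's body presses on something with over 40 N, if the wrist force passes 120 N, or if a joint passes its speed limit or range.

## Working session

There is one attempt and no reset: what is moved stays moved. The work goes in short steps, Python scripts to look and compute and a tool call to move; the robot and the scene stay as the last step left them, time stands still between calls to the robot, and variables do not carry over. Pictures are saved under pics/ and viewed, at most 10 in all, crops included, and the job is handed in when it is done.

Besides the shell and the picture viewer there is one more tool, called after "Call:" as name(argument=value, ...) on one line, values as JSON. jog_arm: Moves the arm, as the interface text tells. Its arguments: {"type":"object","properties":{"plan":{"type":"array"},"claw":{"type":"number"},"force":{"type":"number"}},"required":["plan"]}

```bash
mkdir -p pics; cat > h.py <<'E'
import numpy as np, cv2
from cell import manip, camera, get_calibration
def R_of(c):
    a=np.array(c["attitude"],float)
    if a.shape==(3,3): return a
    from scipy.spatial.transform import Rotation as R
    return R.from_euler('xyz',a).as_matrix()
def cloud(c,d):
    v,u=np.mgrid[0:d.shape[0],0:d.shape[1]]
    P=np.dstack([(u-c["cx"])/c["fx"]*d,(v-c["cy"])/c["fy"]*d,d])
    return P@R_of(c).T+np.array(c["origin"])
def shot(n,tag):
    c=get_calibration(n); p,d=camera(n)
    np.savez(f"{tag}.npz",p=p,d=d,P=cloud(c,d)); cv2.imwrite(f"pics/{tag}.png",p[:,:,::-1]); return c,p,d
E
python3 - <<'E'
from h import *
for n in("scene","side"):
    c,p,d=shot(n,n+"0"); print(n,c)
print(manip.read_state())
E
```

```text
scene {'fx': 376.60070425763394, 'fy': 376.60070425763394, 'cx': 310.60193238138805, 'cy': 193.61924338232538, 'origin': array([856.86600471, 607.83538088, 944.06365477]), 'attitude': array([-2.46051115,  0.01630324,  2.53397847])}
side {'fx': 481.72581385659186, 'fy': 481.72581385659186, 'cx': 320.0110234103089, 'cy': 201.0484405861625, 'origin': array([  77.8376217 , 1076.24554706, 1162.82686492]), 'attitude': array([-2.3362269 ,  0.00409096, -2.77687488])}
{'clock': 0.1, 'joints': array([ 1.19042871e+00,  3.00431299e-01,  1.52153128e+00,  1.64488331e-05,
        1.32072707e+00, -6.65986459e-02]), 'qd': array([-0.00177775, -0.00312091, -0.00141072,  0.00015434, -0.00265151,
       -0.0010051 ]), 'effort': array([-2.91659535e-04, -5.32643223e+01, -3.53283656e+01,  7.08980835e-02,
        2.34482624e-02, -7.94925973e-05]), 'eef_pos': array([169.66064709, 522.91668928, 204.9292378 ]), 'eef_rot': array([-3.14049915e+00, -8.89015177e-05,  2.82781955e+00]), 'wrist_force': array([ 0.21275302,  0.48320611, -0.38821875]), 'moment': array([-0.01403927,  0.05945666, -0.00182243]), 'finger_force': 0.0, 'finger_gap': 93.92331163760565}
```

View pics/scene0.png

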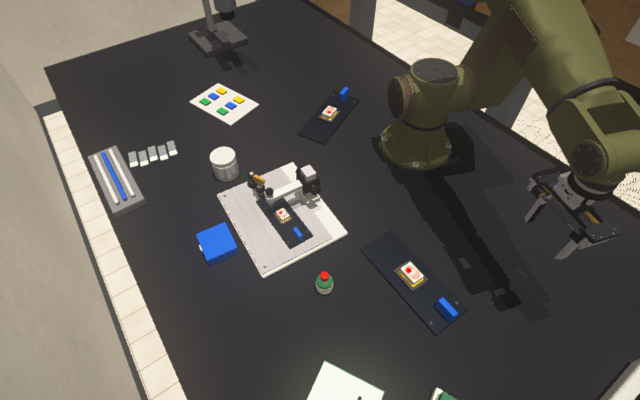

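View pics/side0.png

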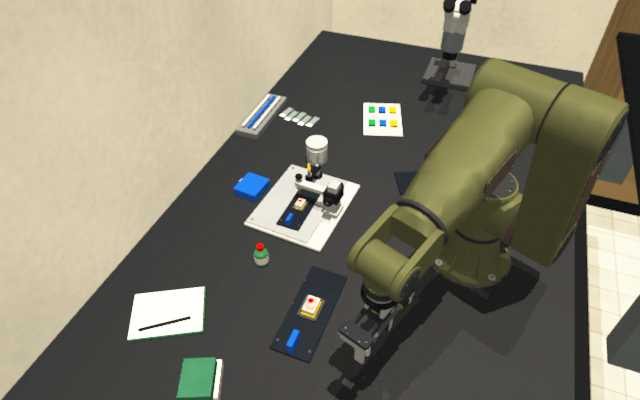

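Candidates for the carrier, in scene pixels: on the press (285,218), left-rear (330,112), and the large one (412,280). The one lying on the press plate is the smallest, so I'll check it in a close crop.

```bash
python3 - <<'E'
from h import *
out=[]
for n,(u0,u1,v0,v1) in {"scene":(210,350,155,275),"side":(240,365,130,250)}.items():
    z=np.load(n+"0.npz"); p,P=z["p"][v0:v1,u0:u1],z["P"][v0:v1,u0:u1]
    hsv=cv2.cvtColor(p,cv2.COLOR_RGB2HSV); H,S,V=hsv[...,0].astype(int),hsv[...,1],hsv[...,2]
    for nm,m in {"blue":(H>105)&(H<130)&(S>150)&(V>60),"red":((H<6)|(H>174))&(S>150)&(V>90),"brass":(H>10)&(H<25)&(S>120)&(V>80)}.items():
        k,l,st,ce=cv2.connectedComponentsWithStats(m.astype(np.uint8))
        for i in range(1,k):
            if st[i,4]>5: print(n,nm,st[i,4],(ce[i]+[u0,v0]).round(),np.median(P[l==i],0).round(1),P[l==i][:,2].max().round())
    # base white outline by height 5..35
    m=(P[...,2]>8)&(P[...,2]<30)&(S<60)&(V>110)
    k,l,st,ce=cv2.connectedComponentsWithStats(m.astype(np.uint8)); i=1+st[1:,4].argmax()
    q=P[l==i]; print(n,"base",cv2.minAreaRect(q[:,:2].astype(np.float32)),np.median(q[:,2]), np.median(P[...,2][V<60]))
    out.append(cv2.resize(p,(400,400*(v1-v0)//(u1-u0)),interpolation=cv2.INTER_CUBIC)[:340])
h=min(o.shape[0] for o in out)
cv2.imwrite("pics/crop.png",np.hstack([o[:h] for o in out])[:,:,::-1])
E
```

```text
scene blue 834 [221. 243.] [754.5  -3.2  32.8] 944.0
scene blue 51 [297. 232.] [566.4  97.5  53. ] 57.0
scene red 6 [280. 212.] [565.3   5.2  44.1] 45.0
scene red 26 [324. 273.] [584.9 252.9  74.7] 77.0
scene brass 68 [258. 179.] [575.1 -93.4 109. ] 119.0
scene brass 6 [277. 216.] [576.4   2.1  30.6] 33.0
scene brass 12 [285. 220.] [565.   31.1  30.3] 33.0
scene base ((560.38623046875, -14.844314575195312), (341.0026550292969, 279.39544677734375), 85.5091323852539) 18.832652251036052 25.48226292606023
side blue 639 [253. 186.] [750.7 -14.6  29.1] 1163.0
side blue 79 [289. 219.] [561.8 101.8  43.4] 54.0
side red 44 [259. 246.] [587.1 261.4  70.3] 78.0
side brass 34 [309. 168.] [568.4 -88.2 106.7] 112.0
side brass 29 [300. 206.] [551.5  29.2  29.6] 40.0
side base ((555.369873046875, -9.515365600585938), (348.2519836425781, 279.1435852050781), 85.63640594482422) 15.39155844253969 24.13715320141216
```

View pics/crop.png

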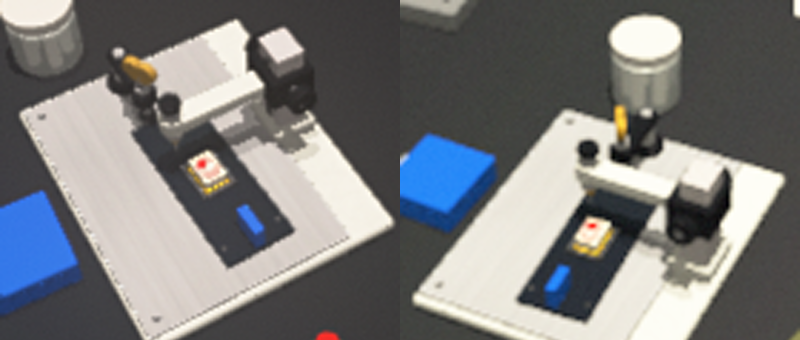

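The crop confirms it: the small carrier lies on the press, rib at scene (297,232) and red dot at (280,212). The brass wing is at (258,179). I'll move above the rib for a wrist view.

Call:
jog_arm(plan=[0.39, -0.43, 0.06, 0, 0, -72, 0.39, -0.43, 0.06, 0, 0, -72, 0.39, -0.43, 0.06, 0, 0, -72, 0.39, -0.43, 0.06, 0, 0, -72, 0.39, -0.43, 0.06, 0, 0, -72, 0.39, -0.43, 0.06, 0, 0, -72, 0.39, -0.43, 0.06, 0, 0, -72, 0.39, -0.43, 0.06, 0, 0, -72, 0.39, -0.43, 0.06, 0, 0, -72, 0.39, -0.43, 0.06, 0, 0, -72, 0.39, -0.43, 0.06, 0, 0, -72, 0.39, -0.43, 0.06, 0, 0, -72, 0.39, -0.43, 0.06, 0, 0, -72, 0.39, -0.43, 0.06, 0, 0, -72, 0.39, -0.43, 0.06, 0, 0, -72], claw=0.05)

```text
clock: 1.6
eef_pos: [559.2, 93.9, 265.2]
eef_rot: [-3.141, -0.0, 1.572]
wrist_force: [-0.1, 0.6, -0.6]
finger_gap: 49.9
finger_force: 0.0
```

```bash
python3 - <<'E'
from h import *
s=manip.read_state(); print(s["clock"],s["eef_pos"],s["eef_rot"],s["joints"])
c,p,d=shot("wrist","w1"); print(c)
E
```

```text
1.6 [559.21695601  93.85419081 265.24702683] [-3.14107181e+00 -7.18823749e-05  1.57193392e+00] [1.01631735e-01 3.01134989e-01 1.38113920e+00 1.24539190e-04
 1.45982947e+00 1.00480303e-01]
{'fx': 327.79130372687473, 'fy': 327.79130372687473, 'cx': 312.98866921574523, 'cy': 197.3239475266002, 'origin': array([558.39437675, 172.87617776, 444.13939631]), 'attitude': array([ 2.86865078e+00, -8.35043940e-04,  2.99659053e-04])}
```

View pics/w1.png

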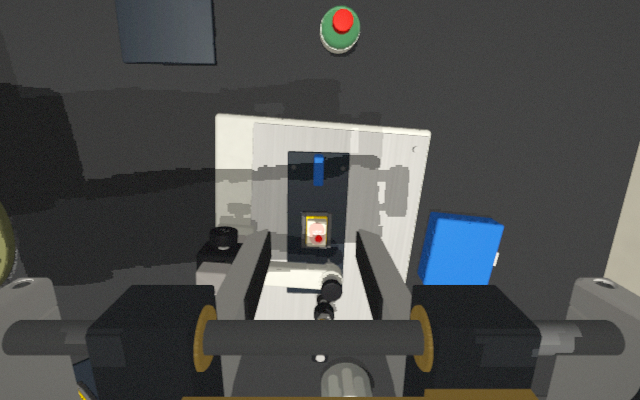

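The wrist view shows the rib at (319,170), the dot at (318,238), the head cap at (332,289), the screw near (322,315–355) and the base's far edge from (218,116) to (430,131). Now I'll turn these into positions by intersecting rays with the known heights.

```bash
cat >> h.py <<'E'
def ray(c,uv,z):
    uv=np.atleast_2d(np.asarray(uv,float)); d=np.c_[(uv[:,0]-c["cx"])/c["fx"],(uv[:,1]-c["cy"])/c["fy"],np.ones(len(uv))]@R_of(c).T
    o=np.array(c["origin"]); return (o+d*((z-o[2])/d[:,2])[:,None])[:,:2]
def hsvm(p):
    h=cv2.cvtColor(p,cv2.COLOR_RGB2HSV).astype(int); return h[...,0],h[...,1],h[...,2]
E
python3 - <<'E'
from h import *
c=get_calibration("wrist"); z=np.load("w1.npz"); p,P,d=z["p"],z["P"],z["d"]
H,S,V=hsvm(p)
def px(m,u0,u1,v0,v1):
    v,u=np.nonzero(m[v0:v1,u0:u1]); return np.c_[u+u0,v+v0]
b=px((H>100)&(H<130)&(S>130),300,340,145,195); 
zz=P[b[:,1],b[:,0]]; print("blue z",np.percentile(zz[:,2],[5,50,95]),b.min(0),b.max(0))
top=b[zz[:,2]>46]; r=ray(c,top,54); print("rib top rect",cv2.minAreaRect(r.astype(np.float32)))
dm=px(((H<8)|(H>172))&(S>130)&(V>90),300,340,225,250); print("dot",ray(c,dm.mean(0),44.5),len(dm),P[dm[:,1],dm[:,0]].mean(0), "extent",dm.min(0),dm.max(0))
# base outline: white plate mask -> top at z20?
m=px((P[...,2]>8)&(P[...,2]<30)&(V>100)&(S<60),200,440,105,300); q=ray(c,m,18); print("baserect",cv2.minAreaRect(q.astype(np.float32)))
# carrier plate black between rib and edge
for v in (160,200,215): 
    row=V[v,270:370]; a=np.nonzero(row<70)[0]+270; 
    if len(a): print("carrier row",v,a.min(),a.max(),ray(c,[[a.min()-.5,v],[a.max()+.5,v]],26).round(1).tolist())
# tall items: cap top cluster
h=(P[...,2]>118)&(P[...,2]<140); h[:,:300]=0;h[:,350:]=0
m=px(h,300,350,260,330); print("cap",len(m),m.mean(0) if len(m) else 0, P[m[:,1],m[:,0]].mean(0) if len(m) else 0)
m=px((H>10)&(H<28)&(S>110)&(V>80),310,345,290,380); print("brass",m.min(0),m.max(0),P[m[:,1],m[:,0]].round()[::12].tolist())
i=p[140:400,190:450]; cv2.imwrite("pics/w1c.png",cv2.resize(i,(600,600),interpolation=cv2.INTER_CUBIC)[:,:,::-1])
E
```

```text
blue z [25.82199014 53.27196752 54.6459789 ] [306 154] [333 185]
rib top rect ((564.44189453125, 97.81403350830078), (37.006107330322266, 11.856987953186035), 88.14124298095703)
dot [[565.44290968   5.35402751]] 41 [565.36076154   5.0456784   44.00016582] extent [315 235] [321 241]
baserect ((561.9390869140625, 22.825401306152344), (262.6041564941406, 274.881591796875), 85.5665512084961)
carrier row 160 324 348 [[572.3, 105.7], [604.4, 105.7]]
carrier row 200 288 346 [[525.0, 52.2], [603.4, 52.3]]
carrier row 215 288 345 [[524.6, 31.2], [602.6, 31.3]]
cap 390 [330.75897436 289.97179487] [578.07048123 -20.54855459 127.53880908]
brass [320 319] [323 319] [[567.0, -78.0, 99.0]]
```

View pics/w1c.png

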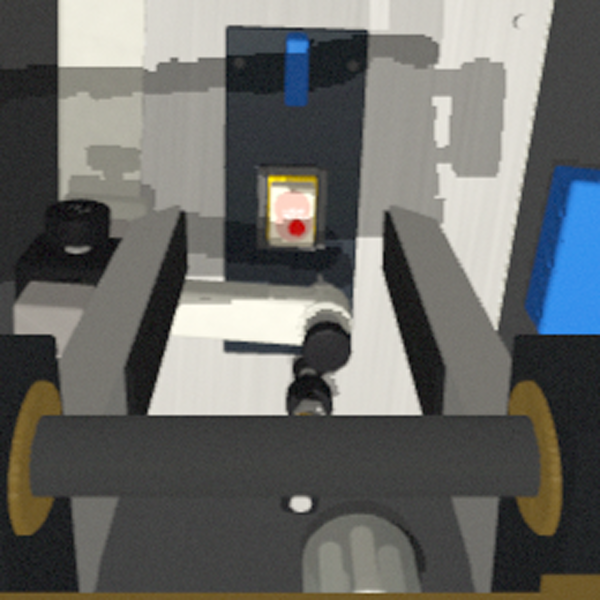

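The carrier yaw is about -1.5° and the press yaw about -4.5°. The cap, and so the needle, is near (578,-20). Before descending I'll check how far the column reaches in x.

```bash
python3 - <<'E'
from h import *
a=np.deg2rad(-4.5); o=np.array([578,-19.])
for n in("scene0","w1","side0"):
    P=np.load(n+".npz")["P"].reshape(-1,3); q=(P[:,:2]-o)@np.array([[np.cos(a),-np.sin(a)],[np.sin(a),np.cos(a)]])
    k=(P[:,2]>95)&(P[:,2]<142)&(q[:,0]>-170)&(q[:,0]<-60)&(abs(q[:,1])<90)
    print(n,k.sum(),np.percentile(q[k],[1,50,99],axis=0).round().tolist() if k.sum() else 0)
    k=(P[:,2]>126)&(P[:,2]<133)&(abs(q[:,0])<25)&(abs(q[:,1])<25)
    print(" cap",k.sum(),P[k].mean(0).round(1),P[k].min(0).round(1),P[k].max(0).round(1))
E
```

```text
scene0 571 [[-147.0, -50.0], [-113.0, 9.0], [-62.0, 48.0]]
 cap 40 [579.7 -21.3 128.6] [569.1 -33.2 126.3] [589.6  -9.8 131.6]
w1 2034 [[-149.0, -14.0], [-124.0, 17.0], [-61.0, 46.0]]
 cap 328 [578.1 -21.8 128.4] [566.4 -34.7 126.3] [589.3 -10.8 130.6]
side0 423 [[-155.0, -45.0], [-130.0, 13.0], [-61.0, 49.0]]
 cap 7 [571.7 -17.3 127.6] [564.4 -24.4 126.1] [576.7 -12.  128.8]
```

Call:
jog_arm(plan=[0.0055, 0.0037, -0.05, 0, 0, -1.5, 0.0055, 0.0037, -0.1, 0, 0, -1.5, 0.0055, 0.0037, -0.15, 0, 0, -1.5, 0.0055, 0.0037, -0.17, 0, 0, -1.5, 0.0055, 0.0037, -0.17, 0, 0, -1.5])

```text
clock: 2.15
eef_pos: [563.3, 97.5, 92.7]
eef_rot: [-3.136, 0.001, 1.546]
wrist_force: [0.1, 0.4, 0.7]
finger_gap: 50.0
finger_force: 0.0
```

Call:
jog_arm(plan=[0, 0, -0.03, 0, 0, 0, 0, 0, -0.05, 0, 0, 0, 0, 0, -0.06, 0, 0, 0, 0, 0, -0.06, 0, 0, 0])

```text
clock: 2.55
eef_pos: [565.3, 97.2, 35.8]
eef_rot: [-3.142, 0.0, 1.546]
wrist_force: [-0.8, 0.2, -0.1]
finger_gap: 50.0
finger_force: 0.0
```

Call:
jog_arm(plan=[0, 0, 0, 0, 0, 0, 0, 0, 0, 0, 0, 0, 0, 0, 0, 0, 0, 0, 0, 0, 0, 0, 0, 0, 0, 0, 0, 0, 0, 0, 0, 0, 0, 0, 0, 0, 0, 0, 0, 0, 0, 0, 0, 0, 0, 0, 0, 0], claw=0.0, force=20)

```text
clock: 3.35
eef_pos: [565.4, 96.8, 35.7]
eef_rot: [3.141, -0.0, 1.545]
wrist_force: [-2.0, -0.4, 4.6]
finger_gap: 12.2
finger_force: 20.0
```

```bash
python3 - <<'E'
from h import *
s=manip.read_state(); print(s["clock"],s["eef_pos"],s["eef_rot"],s["wrist_force"])
c,p,d=shot("wrist","w2"); print(c["origin"],c["attitude"])
cv2.imwrite("pics/w2b.png",cv2.resize(p[100:400,170:470],(600,600),interpolation=cv2.INTER_CUBIC)[:,:,::-1])
E
```

```text
3.35 [565.38315784  96.82288767  35.6803972 ] [ 3.14131642e+00 -6.23533794e-06  1.54495582e+00] [-1.98953183 -0.36313736  4.55272171]
[566.53110328 175.84136196 214.56897895] [ 2.86863185e+00 -1.61649806e-03 -2.66568279e-02]
```

View pics/w2b.png

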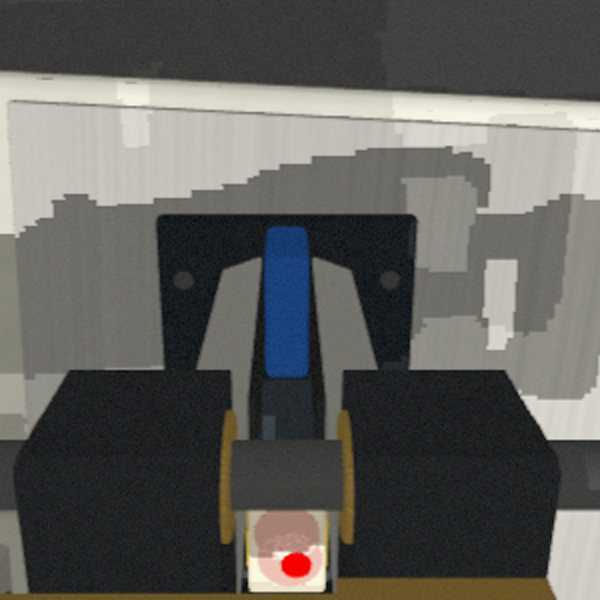

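The rib is gripped (gap 12.2 mm), but the needle is hidden behind the gripper here. I'll refine the cap-to-dot vector from the images I already have.

```bash
python3 - <<'E'
from h import *
cw={'fx':327.79130372687473,'fy':327.79130372687473,'cx':312.98866921574523,'cy':197.3239475266002,'origin':[558.39437675,172.87617776,444.13939631],'attitude':[2.86865078,-8.35043940e-04,2.99659053e-04]}
for n,c,(u0,u1,v0,v1),dd in (("w1",cw,(305,355,265,325),(300,340,225,250)),("scene0",get_calibration("scene"),(255,285,175,205),(265,300,200,225)),("side0",get_calibration("side"),(288,310,165,190),(290,315,195,215))):
    z=np.load(n+".npz"); p,P=z["p"],z["P"]; H,S,V=hsvm(p)
    m=np.zeros(V.shape,bool); m[v0:v1,u0:u1]=True
    k=m&(P[...,2]>125)&(P[...,2]<134); v,u=np.nonzero(k); uv=np.c_[u,v]
    r=ray(c,uv,129).astype(np.float32); ce,rad=cv2.minEnclosingCircle(r); print(n,"cap",len(r),ce,rad,r.mean(0))
    m[:]=0;m[dd[2]:dd[3],dd[0]:dd[1]]=True
    a=p.astype(int); k=m&(a[...,0]-a[...,1]>90)&(abs(a[...,1]-a[...,2])<40); v,u=np.nonzero(k); r=ray(c,np.c_[u,v],44.5); print("  dot",len(r),r.mean(0))
E
```

```text
w1 cap 342 (578.2435302734375, -21.02017593383789) 12.409979820251465 [578.109    -21.043392]
  dot 41 [565.35280842   5.2551655 ]
scene0 cap 45 (579.7401123046875, -19.49237823486328) 13.106705665588379 [580.56604  -20.555727]
  dot 8 [566.35366009   6.22059345]
side0 cap 10 (570.705078125, -14.417949676513672) 10.193292617797852 [570.0746   -14.621056]
  dot 2 [563.54884595  10.07392068]
```

Call:
jog_arm(plan=[0.001, -0.0022, 0, 0, 0, 0, 0.0025, -0.0055, 0, 0, 0, 0, 0.0044, -0.0095, 0, 0, 0, 0, 0.0063, -0.0135, 0, 0, 0, 0, 0.0081, -0.0175, 0, 0, 0, 0, 0.01, -0.0215, 0, 0, 0, 0, 0.0114, -0.0245, 0, 0, 0, 0, 0.0123, -0.0263, 0, 0, 0, 0, 0.0123, -0.0263, 0, 0, 0, 0, 0.0123, -0.0263, 0, 0, 0, 0])

```text
clock: 4.4
eef_pos: [577.8, 70.5, 35.7]
eef_rot: [3.141, -0.0, 1.545]
wrist_force: [-0.2, 1.8, 5.2]
finger_gap: 12.0
finger_force: 20.0
```

```bash
python3 - <<'E'
from h import *
s=manip.read_state(); print(s["clock"],s["eef_pos"],s["eef_rot"],s["wrist_force"])
cs,p,d=shot("wrist","w3")
for n,c in (("w2",{**cs,'origin':[566.53110328,175.84136196,214.56897895],'attitude':[2.86863185,-1.61649806e-03,-2.66568279e-02]}),("w3",cs)):
    p=np.load(n+".npz")["p"].astype(int)
    k=(p[...,0]-p[...,1]>120)&(abs(p[...,1]-p[...,2])<60);k[:340]=0;k[:,:280]=0;k[:,360:]=0
    v,u=np.nonzero(k); print(n,"dot",len(u),ray(c,np.c_[u,v],44.5).mean(0),u.min(),u.max(),v.min(),v.max())
c,p,d=shot("side","side1");c,q,d=shot("scene","scene1")
f=lambda p,u,v:cv2.resize(p[v-30:v+30,u-30:u+30],(400,400),interpolation=cv2.INTER_CUBIC)
cv2.imwrite("pics/c1.png",np.hstack([f(q,275,205),f(p,302,190)])[:,:,::-1])
E
```

```text
4.4 [577.79782154  70.54821132  35.67043844] [ 3.14114784e+00 -3.58611222e-04  1.54468569e+00] [-0.19280778  1.75506021  5.17085553]
w2 dot 151 [565.31402204   5.30157832] 311 325 376 388<stdin>:7: RuntimeWarning: Mean of empty slice.
  ret = um.true_divide(
Traceback (most recent call last):
ValueError: zero-size array to reduction operation minimum which has no identity
```

The dot should now be at (577.7,-21.0) with the cap at (578.2,-21.0). I'll release, back off and tilt the wrist camera to look at the needle and screw from the +y side.

Call:
jog_arm(plan=[0, 0, 0, 0, 0, 0, 0, 0, 0, 0, 0, 0, 0, 0, 0, 0, 0, 0, 0, 0, 0, 0, 0, 0, 0, 0, 0.03, 0, 0, 0, 0, 0, 0.07, 0, 0, 0, 0, 0.0, 0.1, -8, 0, 0, 0, 0.0, 0.1, -16, 0, 0, 0, 0.0, 0.1, -24, 0, 0, 0, 0.0, 0.09, -32, 0, 0, 0, 0, 0.08, -40, 0, 0, 0, 0, 0.08, -40, 0, 0, 0, 0, 0.08, -40, 0, 0], claw=0.06)

```text
clock: 5.75
eef_pos: [577.5, 70.9, 115.0]
eef_rot: [3.122, 0.695, 1.539]
wrist_force: [0.8, -0.7, 1.4]
finger_gap: 59.6
finger_force: 0.0
```

```bash
python3 - <<'E'
from h import *
s=manip.read_state(); print(s["clock"],s["eef_pos"],s["eef_rot"],s["wrist_force"])
c,p,d=shot("wrist","w4"); print(repr(c))
E
```

```text
5.75 [577.52462083  70.90132098 115.007071  ] [3.12165942 0.69521244 1.53889607] [ 0.82731407 -0.73402163  1.41888062]
{'fx': 327.79130372687473, 'fy': 327.79130372687473, 'cx': 312.98866921574523, 'cy': 197.3239475266002, 'origin': array([578.71577255, 246.48631319, 201.81760957]), 'attitude': array([ 2.17329332, -0.01673033, -0.01992357])}
```

View pics/w4.png

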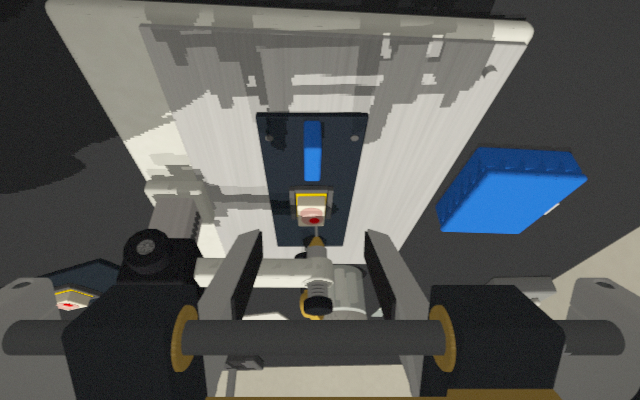

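The camera is looking from +y: the dot is at (313,220), the chuck at (316,243), and the needle runs between them. I'll enlarge that part.

```bash
python3 - <<'E'
from h import *
z=np.load("w4.npz"); p=z["p"]
cv2.imwrite("pics/w4c.png",cv2.resize(p[190:330,270:380],(471,600),interpolation=cv2.INTER_NEAREST)[:,:,::-1])
c={'fx':327.79130372687473,'fy':327.79130372687473,'cx':312.98866921574523,'cy':197.3239475266002,'origin':np.array([578.71577255,246.48631319,201.81760957]),'attitude':np.array([2.17329332,-0.01673033,-0.01992357])}
a=p.astype(int); k=(a[...,0]-a[...,1]>90)&(abs(a[...,1]-a[...,2])<60);k[:200]=0;k[240:]=0;k[:,:295]=0;k[:,335:]=0
v,u=np.nonzero(k); r=ray(c,np.c_[u,v],44.5); print(len(u),np.c_[u,v].mean(0),r.mean(0),r.min(0),r.max(0),u.min(),u.max(),v.min(),v.max())
def proj(X): 
    q=(np.array(X)-c["origin"])@R_of(c); return (c["fx"]*q[0]/q[2]+c["cx"],c["fy"]*q[1]/q[2]+c["cy"])
for Z in (50,60,87): print(Z,proj([578,-21,Z]))
print("dot expected",proj([577.7,-21,44.5]))
E
```

```text
39 [314.        220.1025641] [576.98830604 -20.20122976] [573.17663419 -23.86722528] [580.77163188 -16.24782094] 310 318 218 222
50 (np.float64(315.2060284844429), np.float64(225.59786125869056))
60 (np.float64(315.43013657544213), np.float64(235.10911934432588))
87 (np.float64(316.07966844185455), np.float64(262.6755726068978))
dot expected (np.float64(314.76867259962717), np.float64(220.52290413154378))
```

View pics/w4c.png

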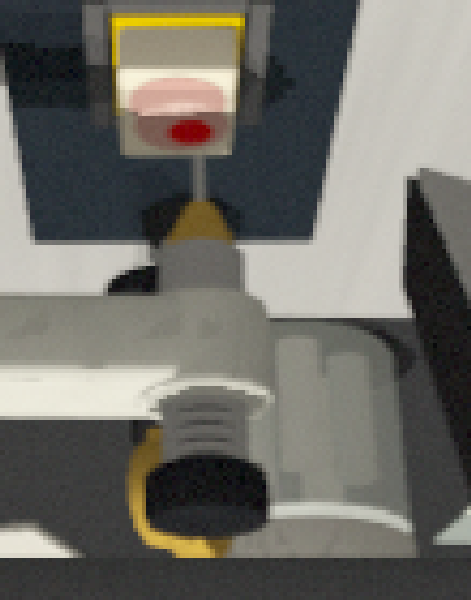

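```bash
python3 - <<'E'
from h import *
p=np.load("w4.npz")["p"].astype(int)
for v in range(219,240): print(v,[tuple(x) if 0 else int(x.sum()//3) for x in p[v,308:326]])
E
```

```text
219 [95, 85, 60, 44, 47, 49, 46, 43, 43, 43, 64, 85, 97, 98, 101, 104, 91, 53]
220 [91, 73, 43, 47, 42, 48, 43, 46, 42, 46, 42, 77, 92, 97, 105, 108, 82, 50]
221 [90, 77, 47, 45, 41, 46, 46, 42, 46, 45, 55, 82, 98, 101, 112, 111, 82, 51]
222 [98, 90, 75, 63, 49, 53, 49, 56, 50, 59, 79, 96, 105, 111, 119, 111, 77, 46]
223 [98, 96, 92, 87, 79, 72, 74, 79, 82, 95, 103, 109, 118, 125, 123, 104, 69, 49]
224 [105, 102, 100, 99, 97, 103, 103, 106, 108, 114, 121, 124, 127, 129, 130, 107, 63, 50]
225 [115, 117, 114, 109, 114, 115, 117, 117, 122, 117, 123, 129, 128, 134, 144, 119, 53, 47]
226 [81, 81, 80, 78, 79, 79, 82, 99, 105, 90, 78, 74, 72, 74, 65, 53, 49, 51]
227 [48, 50, 48, 48, 50, 54, 63, 90, 100, 84, 51, 53, 49, 48, 50, 51, 50, 49]
228 [50, 52, 51, 46, 48, 50, 63, 88, 102, 86, 53, 49, 53, 52, 50, 49, 50, 50]
229 [49, 47, 52, 51, 48, 49, 63, 88, 100, 79, 57, 52, 52, 48, 53, 52, 49, 49]
230 [44, 49, 48, 49, 51, 47, 59, 88, 101, 85, 57, 48, 48, 52, 48, 47, 48, 52]
231 [38, 44, 52, 51, 48, 49, 61, 88, 100, 86, 58, 53, 50, 49, 49, 55, 50, 50]
232 [42, 42, 42, 44, 49, 46, 59, 85, 99, 83, 57, 50, 48, 46, 47, 51, 53, 49]
233 [42, 40, 45, 44, 45, 45, 55, 85, 101, 86, 58, 48, 49, 53, 51, 50, 50, 51]
234 [48, 41, 37, 39, 40, 38, 54, 85, 99, 89, 59, 45, 47, 53, 51, 50, 51, 47]
235 [43, 41, 31, 27, 27, 29, 40, 78, 100, 83, 58, 45, 41, 49, 48, 47, 47, 51]
236 [28, 25, 24, 25, 20, 28, 40, 81, 98, 82, 51, 22, 25, 31, 48, 49, 51, 53]
237 [27, 27, 24, 27, 28, 40, 68, 77, 80, 80, 72, 56, 27, 21, 28, 40, 50, 49]
238 [31, 24, 25, 29, 41, 66, 77, 77, 84, 79, 83, 69, 44, 30, 18, 27, 38, 46]
239 [20, 27, 23, 25, 51, 72, 83, 82, 82, 81, 81, 76, 68, 44, 24, 34, 34, 28]
```

The needle axis is at u=316.0 and the dot at u=314.0, so the dot is about 1.5 mm short in x and within 0.5 mm in y. I'll regrip the rib and nudge it.

Call:
jog_arm(plan=[0, 0, 0.01, 8, 0, 0, 0, 0, 0.02, 16, 0, 0, 0, 0, 0.02, 24, 0, 0, 0, 0, 0.02, 32, 0, 0, 0, 0, 0.01, 40, 0, 0, 0, 0, 0, 40, 0, 0, 0, 0, -0.04, 40, 0, 0, 0, 0, -0.07, 40, 0, 0, 0, 0, -0.08, 40, 0, 0, 0, 0, -0.08, 40, 0, 0, 0, 0, -0.08, 40, 0, 0])

```text
clock: 6.9
eef_pos: [578.5, 70.6, 37.1]
eef_rot: [3.139, 0.0, 1.545]
wrist_force: [0.0, -1.1, 0.4]
finger_gap: 59.7
finger_force: 0.0
```

Call:
jog_arm(plan=[0, 0, 0, 0, 0, 0, 0, 0, 0, 0, 0, 0, 0, 0, 0, 0, 0, 0, 0, 0, 0, 0, 0, 0, 0, 0, 0, 0, 0, 0, 0, 0, 0, 0, 0, 0, 0, 0, 0, 0, 0, 0, 0, 0, 0, 0, 0, 0], claw=0.0)

```text
clock: 7.7
eef_pos: [577.6, 70.5, 35.4]
eef_rot: [-3.142, -0.0, 1.545]
wrist_force: [-1.1, -0.4, 1.4]
finger_gap: 12.0
finger_force: 20.0
```

Call:
jog_arm(plan=[0.0007, -0.0002, 0, 0, 0, 0, 0.0015, -0.0004, 0, 0, 0, 0, 0.0015, -0.0004, 0, 0, 0, 0, 0.0015, -0.0004, 0, 0, 0, 0, 0.0015, -0.0004, 0, 0, 0, 0])

```text
clock: 8.2
eef_pos: [579.0, 70.2, 35.5]
eef_rot: [-3.141, -0.0, 1.545]
wrist_force: [-3.1, 1.7, 2.5]
finger_gap: 11.7
finger_force: 20.0
```

Call:
jog_arm(plan=[0, 0, 0, 0, 0, 0, 0, 0, 0, 0, 0, 0, 0, 0, 0, 0, 0, 0, 0, 0, 0, 0, 0, 0, 0, 0, 0.03, 0, 0, 0, 0, 0, 0.07, 0, 0, 0, 0, 0.0, 0.1, -8, 0, 0, 0, 0.0, 0.1, -16, 0, 0, 0, 0.0, 0.1, -24, 0, 0, 0, 0.0, 0.09, -32, 0, 0, 0, 0, 0.08, -40, 0, 0, 0, 0, 0.08, -40, 0, 0, 0, 0, 0.08, -40, 0, 0], claw=0.06)

```text
clock: 9.5
eef_pos: [579.1, 70.5, 115.1]
eef_rot: [3.121, 0.695, 1.539]
wrist_force: [-0.0, -0.9, -0.0]
finger_gap: 60.0
finger_force: 0.0
```

```bash
python3 - <<'E'
from h import *
s=manip.read_state(); print(s["clock"],s["eef_pos"],s["joints"])
c,p,d=shot("wrist","w5"); print(repr(c))
p=p.astype(int)
k=(p[...,0]-p[...,1]>90)&(abs(p[...,1]-p[...,2])<60);k[:200]=0;k[240:]=0;k[:,:295]=0;k[:,335:]=0
v,u=np.nonzero(k); r=ray(c,np.c_[u,v],44.5); print(len(u),u.mean(),v.mean(),r.mean(0),u.min(),u.max(),v.min(),v.max())
for v in range(217,233): print(v,[int(x.sum()//3) for x in p[v,308:326]])
def proj(X):
    q=(np.array(X)-c["origin"])@R_of(c); return (c["fx"]*q[0]/q[2]+c["cx"],c["fy"]*q[1]/q[2]+c["cy"])
for X in ([579,-21,44.5],[579,-21,50],[579,-21,55]): print(proj(X))
E
```

```text
9.5 [579.09764688  70.54494894 115.06394808] [ 0.34035275  0.62653679  1.42173042 -0.6585519   1.40742863  0.58211246]
{'fx': 327.79130372687473, 'fy': 327.79130372687473, 'cx': 312.98866921574523, 'cy': 197.3239475266002, 'origin': array([580.24739076, 246.09686017, 201.87499968]), 'attitude': array([ 2.17336115, -0.01689021, -0.01988745])}
39 313.0 220.10256410256412 [577.61281422 -20.60245296] 309 317 218 222
217 [97, 96, 96, 93, 94, 92, 93, 95, 96, 99, 97, 98, 98, 101, 117, 102, 58, 54]
218 [93, 89, 77, 66, 57, 45, 46, 56, 73, 91, 94, 100, 96, 96, 114, 101, 59, 58]
219 [88, 62, 42, 42, 42, 45, 48, 42, 48, 56, 82, 93, 98, 99, 113, 96, 54, 53]
220 [78, 41, 42, 42, 43, 46, 43, 51, 44, 41, 72, 87, 98, 99, 113, 91, 48, 53]
221 [86, 46, 47, 48, 44, 47, 44, 42, 46, 52, 81, 94, 99, 110, 111, 89, 52, 51]
222 [89, 77, 66, 56, 56, 50, 60, 52, 65, 73, 89, 102, 109, 120, 116, 82, 52, 54]
223 [98, 97, 91, 81, 78, 74, 82, 83, 94, 102, 107, 116, 122, 123, 113, 83, 49, 50]
224 [107, 108, 105, 106, 107, 104, 101, 110, 113, 123, 131, 132, 131, 131, 115, 77, 48, 52]
225 [126, 124, 123, 129, 124, 118, 120, 121, 123, 135, 147, 150, 151, 152, 118, 65, 47, 51]
226 [76, 74, 75, 75, 74, 89, 101, 95, 79, 62, 69, 67, 67, 59, 52, 43, 48, 47]
227 [50, 50, 47, 51, 50, 83, 101, 91, 66, 49, 56, 45, 53, 48, 47, 50, 48, 51]
228 [50, 48, 51, 48, 55, 87, 105, 88, 64, 47, 49, 51, 51, 50, 46, 47, 48, 49]
229 [47, 50, 50, 46, 52, 82, 102, 92, 68, 50, 49, 49, 50, 50, 52, 52, 49, 51]
230 [46, 52, 52, 45, 50, 83, 102, 92, 68, 47, 49, 48, 50, 45, 49, 47, 50, 50]
231 [47, 49, 48, 52, 53, 80, 99, 94, 66, 49, 48, 51, 50, 50, 50, 51, 50, 50]
232 [41, 41, 49, 46, 48, 81, 103, 96, 71, 45, 50, 50, 49, 58, 44, 43, 49, 51]
(np.float64(314.4787699328797), np.float64(220.28904778352657))
(np.float64(314.5934027650135), np.float64(225.37404901065395))
(np.float64(314.69965881964686), np.float64(230.08746451424952))
```

About 1 mm is still left in x, so I'll do one more nudge.

Call:
jog_arm(plan=[0, 0, 0.01, 8, 0, 0, 0, 0, 0.02, 16, 0, 0, 0, 0, 0.02, 24, 0, 0, 0, 0, 0.02, 32, 0, 0, 0, 0, 0.01, 40, 0, 0, 0, 0, 0, 40, 0, 0, 0, 0, -0.04, 40, 0, 0, 0, 0, -0.07, 40, 0, 0, 0, 0, -0.08, 40, 0, 0, 0, 0, -0.08, 40, 0, 0, 0, 0, -0.08, 40, 0, 0])

```text
clock: 10.65
eef_pos: [580.0, 70.2, 37.1]
eef_rot: [3.139, 0.0, 1.545]
wrist_force: [-0.2, -0.9, -0.0]
finger_gap: 60.1
finger_force: 0.0
```

Call:
jog_arm(plan=[0, 0, 0, 0, 0, 0, 0, 0, 0, 0, 0, 0, 0, 0, 0, 0, 0, 0, 0, 0, 0, 0, 0, 0, 0, 0, 0, 0, 0, 0, 0, 0, 0, 0, 0, 0, 0, 0, 0, 0, 0, 0, 0, 0, 0, 0, 0, 0], claw=0.0)

```text
clock: 11.45
eef_pos: [579.0, 70.1, 35.4]
eef_rot: [-3.141, -0.0, 1.545]
wrist_force: [-0.3, -0.2, 0.4]
finger_gap: 11.7
finger_force: 20.0
```

Call:
jog_arm(plan=[0.0006, -0.0001, 0, 0, 0, 0, 0.0012, -0.0003, 0, 0, 0, 0, 0.0012, -0.0003, 0, 0, 0, 0, 0.0012, -0.0003, 0, 0, 0, 0, 0.0012, -0.0003, 0, 0, 0, 0])

```text
clock: 11.95
eef_pos: [580.2, 69.9, 35.5]
eef_rot: [-3.141, -0.0, 1.545]
wrist_force: [-4.4, 1.7, 2.7]
finger_gap: 11.9
finger_force: 20.0
```

Call:
jog_arm(plan=[0, 0, 0, 0, 0, 0, 0, 0, 0, 0, 0, 0, 0, 0, 0, 0, 0, 0, 0, 0, 0, 0, 0, 0, 0, 0, 0.03, 0, 0, 0, 0, 0, 0.07, 0, 0, 0, 0, 0.0, 0.1, -8, 0, 0, 0, 0.0, 0.1, -16, 0, 0, 0, 0.0, 0.1, -24, 0, 0, 0, 0.0, 0.09, -32, 0, 0, 0, 0, 0.08, -40, 0, 0, 0, 0, 0.08, -40, 0, 0, 0, 0, 0.08, -40, 0, 0], claw=0.06)

```text
clock: 13.25
eef_pos: [580.3, 70.3, 115.1]
eef_rot: [3.121, 0.695, 1.539]
wrist_force: [-0.7, 0.5, 0.7]
finger_gap: 60.0
finger_force: 0.0
```

```bash
python3 - <<'E'
from h import *
s=manip.read_state(); print(s["clock"],s["eef_pos"])
c,p,d=shot("wrist","w6")
p=p.astype(int)
k=(p[...,0]-p[...,1]>90)&(abs(p[...,1]-p[...,2])<60);k[:200]=0;k[240:]=0;k[:,:295]=0;k[:,335:]=0
v,u=np.nonzero(k); r=ray(c,np.c_[u,v],44.5); print(len(u),u.mean(),v.mean(),r.mean(0),u.min(),u.max(),v.min(),v.max())
for v in range(218,232): print(v,[int(x.sum()//3) for x in p[v,304:324]])
E
```

```text
13.25 [580.29782117  70.27011619 115.07684384]
37 312.81081081081084 220.0810810810811 [578.63924194 -20.84563184] 309 317 218 222
218 [97, 97, 95, 94, 94, 84, 67, 57, 42, 56, 58, 63, 78, 91, 96, 95, 101, 104, 107, 86]
219 [99, 97, 97, 94, 80, 55, 43, 43, 42, 44, 44, 42, 50, 69, 86, 100, 99, 104, 103, 83]
220 [99, 99, 98, 88, 70, 43, 42, 45, 47, 46, 44, 42, 44, 43, 84, 98, 97, 107, 103, 71]
221 [98, 94, 95, 89, 73, 53, 46, 42, 42, 46, 51, 41, 51, 64, 87, 100, 104, 115, 103, 67]
222 [97, 99, 99, 94, 89, 72, 66, 58, 56, 49, 48, 60, 73, 87, 97, 104, 115, 122, 104, 61]
223 [104, 102, 98, 100, 99, 96, 90, 79, 78, 79, 87, 91, 98, 103, 110, 120, 124, 129, 106, 56]
224 [123, 121, 113, 111, 113, 110, 108, 104, 103, 105, 104, 116, 127, 128, 133, 132, 133, 143, 121, 57]
225 [132, 135, 137, 135, 139, 142, 137, 125, 117, 118, 118, 136, 149, 152, 150, 152, 151, 142, 103, 48]
226 [65, 70, 70, 68, 69, 65, 68, 71, 90, 97, 86, 72, 64, 64, 70, 66, 70, 58, 50, 54]
227 [49, 52, 51, 53, 51, 53, 55, 62, 86, 103, 84, 53, 48, 50, 51, 50, 50, 54, 48, 49]
228 [46, 46, 50, 51, 52, 46, 50, 62, 85, 102, 83, 55, 54, 48, 55, 48, 49, 51, 48, 51]
229 [42, 50, 49, 48, 50, 51, 48, 63, 90, 103, 86, 59, 49, 48, 56, 52, 48, 47, 47, 46]
230 [43, 48, 37, 47, 49, 54, 48, 62, 88, 101, 87, 55, 46, 45, 51, 46, 48, 45, 50, 49]
231 [43, 41, 47, 45, 48, 49, 50, 55, 87, 104, 88, 58, 50, 51, 47, 48, 56, 46, 51, 51]
```

The needle is at u=313.0 and the dot at 312.8, so they're aligned. Next I'll go above the thumbscrew.

Call:
jog_arm(plan=[0, 0, 0.03, 8, 0, 0, 0, 0, 0.06, 16, 0, 0, 0, 0, 0.09, 24, 0, 0, 0, -0.02, 0.105, 32, 0, 0, -0.002, -0.06, 0.105, 40, 0, 0, -0.004, -0.105, 0.105, 40, 0, 0, -0.007, -0.145, 0.105, 40, 0, 0, -0.007, -0.165, 0.105, 40, 0, 0, -0.007, -0.165, 0.105, 40, 0, 0, -0.007, -0.165, 0.105, 40, 0, 0], claw=0.08)

```text
clock: 14.3
eef_pos: [573.4, -95.6, 221.8]
eef_rot: [3.139, -0.001, 1.543]
wrist_force: [0.2, 0.2, 0.2]
finger_gap: 80.4
finger_force: 0.0
```

```bash
python3 - <<'E'
from h import *
s=manip.read_state(); print(s["clock"],s["eef_pos"],s["eef_rot"],s["joints"])
c,p,d=shot("wrist","w7"); P=np.load("w7.npz")["P"]
cv2.imwrite("pics/w7c.png",cv2.resize(p[160:340,220:420],(600,540),interpolation=cv2.INTER_CUBIC)[:,:,::-1])
H,S,V=hsvm(p)
m=(H>10)&(H<28)&(S>100)&(V>60)&(P[...,2]>80)&(P[...,2]<122); m[:170]=0;m[330:]=0
n,l,st,ce=cv2.connectedComponentsWithStats(m.astype(np.uint8))
for i in range(1,n):
    if st[i,4]<20: continue
    q=P[l==i]; t=q[:,2]>111; v,u=np.nonzero(l==i); print(st[i],ce[i].round(),q[:,2].min(),q[:,2].max())
    if t.sum()>10: r=ray(c,np.c_[u,v][t],115.5).astype(np.float32); print(cv2.minAreaRect(r), r.mean(0))
E
```

```text
14.3 [573.37986751 -95.62927331 221.76504443] [ 3.13861074e+00 -6.76358654e-04  1.54338825e+00] [-2.28852104e-01  3.56690731e-01  1.40786624e+00  1.28403507e-03
  1.37424955e+00 -2.01692016e-01]
[299 174  27  43 535] [312. 195.] 82.21353217439975 116.07553345964038
((572.72998046875, -96.22024536132812), (9.655921936035156, 34.25515365600586), 23.837167739868164) [572.6081 -96.1332]
```

View pics/w7c.png

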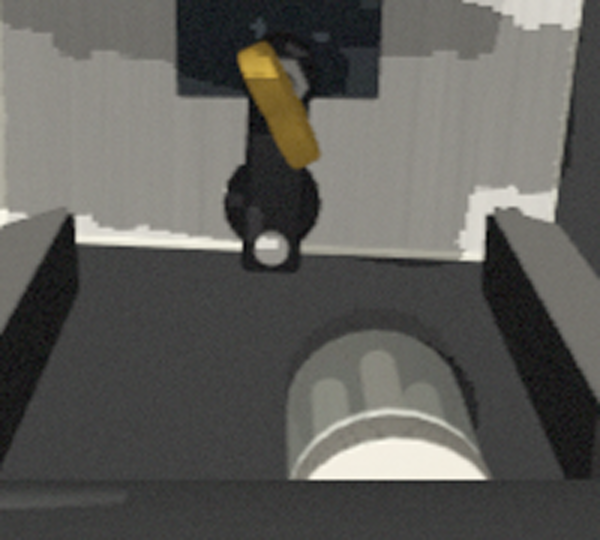

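The wing is centred at (572.7,-96.2) with its long axis at 113.8°, which puts the screw at about 2.06 rad from seated. I'll turn the tool +25.4°, descend and grip.

Call:
jog_arm(plan=[-0.0005, -0.0005, -0.03, 0, 0, 8.4, -0.0005, -0.0005, -0.06, 0, 0, 17, -0.0005, -0.0005, -0.08, 0, 0, 25.4, -0.0005, -0.0005, -0.1, 0, 0, 25.4, -0.0005, -0.0005, -0.12, 0, 0, 25.4, -0.0005, -0.0005, -0.132, 0, 0, 25.4, -0.0005, -0.0005, -0.132, 0, 0, 25.4, -0.0005, -0.0005, -0.132, 0, 0, 25.4], claw=0.04)

```text
clock: 15.15
eef_pos: [573.2, -95.3, 89.3]
eef_rot: [3.141, 0.0, 1.989]
wrist_force: [0.3, -0.2, 0.7]
finger_gap: 40.4
finger_force: 0.0
```

Call:
jog_arm(plan=[0, 0, 0, 0, 0, 0, 0, 0, 0, 0, 0, 0, 0, 0, 0, 0, 0, 0, 0, 0, 0, 0, 0, 0, 0, 0, 0, 0, 0, 0, 0, 0, 0, 0, 0, 0, 0, 0, 0, 0, 0, 0, 0, 0, 0, 0, 0, 0], claw=0.0, force=30)

```text
clock: 15.95
eef_pos: [572.7, -95.8, 88.6]
eef_rot: [-3.141, 0.0, 1.988]
wrist_force: [-3.4, -1.7, 5.9]
finger_gap: 9.5
finger_force: 30.0
```

```bash
python3 - <<'E'
from h import *
s=manip.read_state(); print({k:np.round(s[k],3) for k in s})
E
```

```text
{'clock': np.float64(15.95), 'joints': array([-0.229,  0.485,  1.55 , -0.   ,  1.106, -0.646]), 'qd': array([0.002, 0.001, 0.   , 0.001, 0.   , 0.001]), 'effort': array([ 1.0770e+00, -5.7432e+01, -3.1631e+01,  5.2000e-01, -8.8800e-01,
       -1.3000e-02]), 'eef_pos': array([572.681, -95.767,  88.594]), 'eef_rot': array([-3.141,  0.   ,  1.988]), 'wrist_force': array([-3.391, -1.721,  5.936]), 'moment': array([-0.276,  0.811, -0.011]), 'finger_force': np.float64(30.0), 'finger_gap': np.float64(9.535)}
```

Call:
jog_arm(plan=[0, 0, -0.0001, 0, 0, -6, 0, 0, -0.0002, 0, 0, -12, 0, 0, -0.0002, 0, 0, -18, 0, 0, -0.0003, 0, 0, -24, 0, 0, -0.0003, 0, 0, -30, 0, 0, -0.0004, 0, 0, -36, 0, 0, -0.0005, 0, 0, -42, 0, 0, -0.0005, 0, 0, -48, 0, 0, -0.0006, 0, 0, -54, 0, 0, -0.0007, 0, 0, -60, 0, 0, -0.0007, 0, 0, -66, 0, 0, -0.0008, 0, 0, -72, 0, 0, -0.0009, 0, 0, -78, 0, 0, -0.0009, 0, 0, -84, 0, 0, -0.001, 0, 0, -90, 0, 0, -0.0011, 0, 0, -96, 0, 0, -0.0011, 0, 0, -100, 0, 0, -0.0011, 0, 0, -100])

```text
clock: 17.75
eef_pos: [575.8, -97.4, 87.8]
eef_rot: [3.137, -0.007, 0.24]
wrist_force: [23.0, -11.5, -10.8]
finger_gap: 9.9
finger_force: 30.0
```

```bash
cat > st.py <<'E'
from h import *
s=manip.read_state(); print({k:np.round(s[k],3).tolist() for k in ("clock","eef_pos","eef_rot","wrist_force","moment","finger_gap","joints","effort")})
E
python3 st.py
```

```text
{'clock': 17.75, 'eef_pos': [575.771, -97.379, 87.766], 'eef_rot': [3.137, -0.007, 0.24], 'wrist_force': [23.037, -11.534, -10.785], 'moment': [-2.2, -3.77, -0.012], 'finger_gap': 9.948, 'joints': [-0.23, 0.488, 1.548, -0.001, 1.097, 1.102], 'effort': [5.102, -63.817, -24.071, 1.62, 5.941, 1.202]}
```

The lateral force built up because I gripped about 2.3 mm off the screw axis, along the wing. The data put the axis at about (573.6,-97.9). The screw stays where it's left, so I'll regrip centred.

Call:
jog_arm(plan=[0, 0, 0, 0, 0, 0, 0, 0, 0, 0, 0, 0, 0, 0, 0, 0, 0, 0, 0, 0, 0, 0, 0, 0, 0.0006, -0.0023, 0, 0, 0, 0, 0.0006, -0.0023, 0, 0, 0, 0, 0.0006, -0.0023, 0, 0, 0, 0], claw=0.03)

```text
clock: 18.45
eef_pos: [573.4, -98.0, 87.3]
eef_rot: [-3.142, -0.0, 0.243]
wrist_force: [0.4, 0.4, -0.0]
finger_gap: 30.4
finger_force: 0.0
```

```bash
python3 st.py; python3 - <<'E'
from h import *
c,p,d=shot("wrist","w8"); P=np.load("w8.npz")["P"]
H,S,V=hsvm(p)
m=(H>10)&(H<28)&(S>100)&(V>60)&(P[...,2]>80)&(P[...,2]<122); m[:200]=0;m[310:]=0
m[:,:270]=0; m[:,370:]=0
v,u=np.nonzero(m); q=P[m]; t=q[:,2]>111; print(t.sum(),q[t].mean(0)); r=ray(c,np.c_[u,v][t],114).astype(np.float32); print(cv2.minAreaRect(r))
E
```

```text
{'clock': 18.45, 'eef_pos': [573.377, -98.018, 87.35], 'eef_rot': [-3.142, -0.0, 0.243], 'wrist_force': [0.425, 0.378, -0.007], 'moment': [-0.021, 0.13, 0.031], 'finger_gap': 30.369, 'joints': [-0.232, 0.489, 1.548, 0.0, 1.104, 1.096], 'effort': [-0.073, -60.252, -31.906, 0.039, -0.058, -0.012]}
913 [574.27701845 -97.14362557 112.72173396]
((574.8953247070312, -97.1533203125), (31.940635681152344, 9.362874031066895), 13.445013999938965)
```

Call:
jog_arm(plan=[0, 0, 0, 0, 0, 0, 0, 0, 0, 0, 0, 0, 0, 0, 0, 0, 0, 0, 0, 0, 0, 0, 0, 0, 0, 0, 0, 0, 0, 0, 0, 0, 0, 0, 0, 0, 0, 0, 0, 0, 0, 0], claw=0.0, force=30)

```text
clock: 19.2
eef_pos: [573.4, -98.1, 87.4]
eef_rot: [3.141, -0.0, 0.243]
wrist_force: [1.1, -2.2, 0.3]
finger_gap: 10.0
finger_force: 30.0
```

```bash
python3 st.py
```

```text
{'clock': 19.2, 'eef_pos': [573.403, -98.127, 87.354], 'eef_rot': [3.141, -0.0, 0.243], 'wrist_force': [1.075, -2.177, 0.262], 'moment': [-0.514, -0.001, 0.002], 'finger_gap': 9.972, 'joints': [-0.232, 0.489, 1.548, -0.0, 1.104, 1.096], 'effort': [1.481, -60.461, -31.407, 0.572, 0.294, -0.038]}
```

Call:
jog_arm(plan=[0, 0, 0, 0, 0, -2, 0, 0, 0, 0, 0, -4, 0, 0, -0.0001, 0, 0, -6, 0, 0, -0.0001, 0, 0, -8, 0, 0, -0.0001, 0, 0, -10, 0, 0, -0.0001, 0, 0, -12])

```text
clock: 19.8
eef_pos: [573.4, -98.1, 87.3]
eef_rot: [3.141, -0.0, 0.032]
wrist_force: [0.1, -3.1, -1.0]
finger_gap: 9.8
finger_force: 30.0
```

```bash
python3 st.py
```

```text
{'clock': 19.8, 'eef_pos': [573.397, -98.073, 87.253], 'eef_rot': [3.141, -0.0, 0.032], 'wrist_force': [0.098, -3.058, -0.971], 'moment': [-0.494, 0.039, 0.069], 'finger_gap': 9.833, 'joints': [-0.232, 0.489, 1.548, -0.0, 1.104, 1.306], 'effort': [1.23, -60.478, -31.466, 0.553, 0.254, -0.66]}
```

Moment z is 0.069 N m, which is just the drag. I'll creep towards the stop.

Call:
jog_arm(plan=[0, 0, 0, 0, 0, -2, 0, 0, 0, 0, 0, -4, 0, 0, 0, 0, 0, -4])

```text
clock: 20.1
eef_pos: [573.4, -98.0, 87.3]
eef_rot: [3.141, -0.0, -0.037]
wrist_force: [1.3, -2.0, 0.4]
finger_gap: 9.8
finger_force: 30.0
```

```bash
python3 st.py
```

```text
{'clock': 20.1, 'eef_pos': [573.402, -98.048, 87.267], 'eef_rot': [3.141, -0.0, -0.037], 'wrist_force': [1.346, -1.958, 0.364], 'moment': [-0.444, 0.073, 0.011], 'finger_gap': 9.794, 'joints': [-0.232, 0.489, 1.548, -0.0, 1.104, 1.375], 'effort': [1.383, -60.507, -31.449, 0.535, 0.276, 0.634]}
```

Call:
jog_arm(plan=[0, 0, 0, 0, 0, -1, 0, 0, 0, 0, 0, -2, 0, 0, 0, 0, 0, -2])

```text
clock: 20.4
eef_pos: [573.4, -98.0, 87.2]
eef_rot: [3.142, -0.0, -0.072]
wrist_force: [0.1, -3.2, -1.2]
finger_gap: 9.8
finger_force: 30.0
```

```bash
python3 st.py
```

```text
{'clock': 20.4, 'eef_pos': [573.392, -98.01, 87.247], 'eef_rot': [3.142, -0.0, -0.072], 'wrist_force': [0.071, -3.206, -1.247], 'moment': [-0.587, -0.079, 0.001], 'finger_gap': 9.753, 'joints': [-0.232, 0.489, 1.548, -0.0, 1.104, 1.41], 'effort': [1.576, -60.576, -31.366, 0.656, 0.354, 0.348]}
```

Call:
jog_arm(plan=[0, 0, 0, 0, 0, -1, 0, 0, 0, 0, 0, -2, 0, 0, 0, 0, 0, -2])

```text
clock: 20.7
eef_pos: [573.4, -98.0, 87.3]
eef_rot: [3.141, -0.0, -0.107]
wrist_force: [1.7, -4.0, -0.4]
finger_gap: 10.0
finger_force: 30.3
```

```bash
python3 st.py
```

```text
{'clock': 20.7, 'eef_pos': [573.382, -98.019, 87.264], 'eef_rot': [3.141, -0.0, -0.107], 'wrist_force': [1.747, -3.991, -0.445], 'moment': [-0.58, -0.02, 0.411], 'finger_gap': 10.044, 'joints': [-0.232, 0.489, 1.548, -0.0, 1.104, 1.445], 'effort': [1.452, -60.586, -31.281, 0.942, 0.413, 0.761]}
```

Moment z jumped to 0.41 N m and the fingers spread: the screw is seated, at yaw about -0.08, which matches the press yaw. Now I'll back off a quarter turn to tool yaw about 1.495, which is +91.8°.

Call:
jog_arm(plan=[0, 0, 0, 0, 0, 6, 0, 0, 0.0001, 0, 0, 12, 0, 0, 0.0002, 0, 0, 18, 0, 0, 0.0003, 0, 0, 24, 0, 0, 0.0003, 0, 0, 30, 0, 0, 0.0004, 0, 0, 36, 0, 0, 0.0005, 0, 0, 42, 0, 0, 0.0005, 0, 0, 48, 0, 0, 0.0006, 0, 0, 54, 0, 0, 0.0007, 0, 0, 60, 0, 0, 0.0007, 0, 0, 66, 0, 0, 0.0008, 0, 0, 72, 0, 0, 0.0009, 0, 0, 78, 0, 0, 0.0009, 0, 0, 84, 0, 0, 0.001, 0, 0, 89, 0, 0, 0.001, 0, 0, 91.8, 0, 0, 0.001, 0, 0, 91.8, 0, 0, 0.001, 0, 0, 91.8, 0, 0, 0.001, 0, 0, 91.8])

```text
clock: 22.6
eef_pos: [573.6, -98.2, 88.2]
eef_rot: [3.141, 0.0, 1.496]
wrist_force: [3.7, -4.7, -2.9]
finger_gap: 9.8
finger_force: 30.0
```

```bash
python3 st.py; python3 - <<'E'
from h import *
c,p,d=shot("wrist","w9"); cs,q,d=shot("scene","scene9"); c2,r,d=shot("side","side9")
f=lambda p,u,v,h,w:cv2.resize(p[v-h:v+h,u-w:u+w],(400,300),interpolation=cv2.INTER_CUBIC)
cv2.imwrite("pics/f9.png",np.vstack([np.hstack([f(p,320,200,200,320),f(q,275,205,45,60)]),np.hstack([f(r,302,190,45,60),f(p,315,140,75,100)])])[:,:,::-1])
E
```

```text
{'clock': 22.6, 'eef_pos': [573.633, -98.224, 88.217], 'eef_rot': [3.141, 0.0, 1.496], 'wrist_force': [3.735, -4.687, -2.911], 'moment': [-1.008, -0.545, 0.095], 'finger_gap': 9.77, 'joints': [-0.232, 0.488, 1.547, -0.0, 1.106, -0.157], 'effort': [2.401, -61.358, -30.711, 0.992, 1.17, 0.056]}
```

View pics/f9.png

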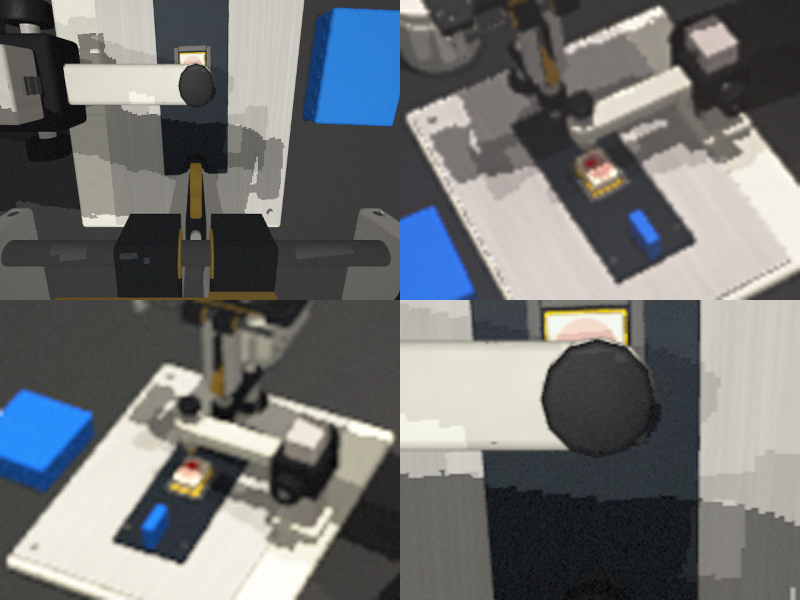

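The dot shows under the head in both views, the wing is gripped and the neighbours are untouched. As a last check, I'll confirm the carrier's shift since the start against the +13.3, -26.1 expected.

```bash
python3 - <<'E'
from h import *
for n in("scene","side"):
    c=get_calibration(n); R=[]
    for t,w in(("0",0),("9",1)):
        p=np.load(n+t+".npz")["p"]; H,S,V=hsvm(p); a=p.astype(int)
        b=(H>105)&(H<130)&(S>150)&(V>60); g=np.zeros_like(b); 
        if n=="scene": g[215:250,280:315]=1
        else: g[200:240,275:305]=1
        v,u=np.nonzero(b&g); rib=ray(c,np.c_[u,v].mean(0),45)
        g[:]=0
        if n=="scene": g[195:225,262:300]=1
        else: g[175:215,285:315]=1
        k=(a[...,0]>1.9*a[...,1])&(a[...,0]>1.7*a[...,2])&(a[...,0]>60)&g; v,u=np.nonzero(k); dot=ray(c,np.c_[u,v].mean(0),44.5); R.append((rib,dot,len(u)))
    print(n,"rib shift",R[1][0]-R[0][0],"dot shift",R[1][1]-R[0][1],R[0][2],R[1][2])
E
```

```text
scene rib shift [[ 14.80457844 -26.35314835]] dot shift [[ 12.69482547 -25.51020783]] 8 6
side rib shift [[ 14.28307097 -27.78747363]] dot shift [[ 12.49694046 -25.52619342]] 2 4
```

The carrier hasn't moved, allowing for pixel noise, so I'm handing in.

```bash
python3 -c "
from h import *
print(manip.sign_off())"
```

```text
the job is handed in; nothing more can be done
None
```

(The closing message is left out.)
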